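# Load the ornament decorating jig and snap its hold-down lever shut

## Robot

A 7-joint arm with a two-finger parallel gripper is mounted at the origin on the work surface. World frame = base frame: x ahead of the robot, y to its left, z up, the work surface at z = 0. Lengths are in mm, angles in rad, forces in N, time in s.
With the tool pointing down it reaches from about 400 to 875 mm from the base axis. Payload 4.4 kg.
Tool frame: the origin (TCP) lies between the finger pads; the fingertips stand 17 mm ahead of it and the grasp point (between the pads) lies 2 mm behind it; z points along the fingers, y is the line along which they close (so a half turn about z gives the same grasp; the last joint's range is limited). The gripper opens to 85 mm and grips with 20 to 120 N. Pads are 22 mm wide; open, the fingers measure 114 mm over their backs; the gripper's body (76 mm by 85 mm) begins 54 mm behind the grasp point. The pads swing forward as they close: fully open they stand 13 mm farther back than shut.
Start: joints at [-1.19, 0.628, 0.038, 1.517, -0.027, 0.996, -0.02], TCP at [280.833, 586.217, 248.313] pointing down, gripper open.
Joint ranges: [-3.06, 3.06], [-0.37, 2.12], [-1.25, 1.32], [0.18, 2.47], [-1.1, 4.24], [0.23, 1.98], [-2.94, 2.94]. Speed limits (rad/s): [2.57, 2.57, 3.14, 3.14, 3.14, 3.14, 3.14].

## Interface

Orientations are given as [roll, pitch, yaw] about the fixed x, y, z axes, in that order (R = Rz(yaw) Ry(pitch) Rx(roll)).
In Python, from cell import sensors, get_image, ctrl gives the robot as it stands.
- The arm moves only by the tool send_rows, never from a script. Its argument "series" is a list of rows, each a list of 3 entries, a list of its own where there are three numbers: the finger opening in mm, from 0 to 85.4, then the shift along the world's x, y, z in units of 60 mm (1.0 is 60 mm), then the turn, a rotation vector about the world's x, y, z in units of 5 degrees (1.0 is 5 degrees). A call has 1 to 8 rows; each row shifts and turns the commanded pose from where the row before left it; what a row does not reach is not made up. A row lasts 1/8 s, in which the tool goes at most 62.5 mm and 10.7 degrees, less where a joint would pass 70% of its speed; a pose out of reach is approached as far as the arm can. A call is refused whole if a number of a shift passes 1 or a number of a turn 1, either way. A call with a gripper value outside its range is refused whole. The fingers move at their own pace and stop on an object; the grip force is fixed at half the most. Time passes only in rows, so rows that do not move let the fingers close. It gives the time, the measured TCP pose, the force, the opening and the grip force at its end, in the units of the state.
- sensors.read_state(): the state, without advancing time (a new reading comes with each control period).
- get_image(name): name is "scene" or "top"; returns a dict with "img" (400x640x3 uint8, red, green, blue), "depth" (400x640 float32, mm along the optical axis (not along the pixel's ray), 0 where there is no reading), "vfov" (degrees; the focal length in pixels is half the picture's height over the tangent of half this angle, whatever the lens; pixels are square), "cx", "cy" (the principal point, pixels), "k1" (the pictures are not rectified: a ray, as slopes to the right and down, at radius r is drawn at 1 + k1 r^2 times it, then the intrinsics apply), "world_to_cam" (4x4, takes a point from world to camera coordinates). Camera axes: x right, y down, z forward; pixel columns grow to the right and rows downward; lengths in mm; the calibration is good to about 2 mm. A picture is of the moment at which its call begins.
- ctrl.finish_job(): hands the job in; it is judged then, once.
The state is a dict: "clock": time; "qpos": joint angles; "qd": joint speeds; "tau": joint torques, N m; "eef_pos": TCP position; "tool_rot": TCP orientation; "force": force on the tool from outside, world axes, zero at the start; "torque": the same for the moment, N m; "width": finger opening in mm; "gripper_force": force on a finger pad.
Only numpy, scipy, OpenCV 4.12 (cv2) and the standard library are available. Lean on these libraries where they do the work, as an engineer would, in place of code of your own. Each camera call takes 0.05 s, during which the arm holds its last target. There are 200 camera calls.

## Task

Set the round red bauble blank in the round nest of the blue jig and the yellow cracker-shaped blank in its oblong nest, both right way up, fully down in their nests and set down without dropping them. Then press the jig's red lever paddle down until the brass catch snaps over it and it stays fully down by itself, with both blanks still in place. Leave the jar, bowl, thermos and brush pot standing where they are.

Things in the scene. Friction and masses are not known exactly. Their poses are not given: they have to be found in the camera images.
- jig: Blue decorating jig fixed to the bench. Origin: on the bench under the jig; x points away from the operator's side towards the hinge, y to the left, z up. Its plate is 220 (x, from -120 to +100) x 240 (y) mm and 24 thick, with two open nests 14 deep. Two steel hinge cheeks (36 x 62 over both, 74 high) stand at x = +100, y = 0. The top edges of the nests are chamfered 2 mm.
- round_nest (a point): Centre of the floor of the round nest (68 mm diameter, floor 10 mm above the bench, rim 14 mm above the floor), at x -55, y +60 mm of the jig.
- long_nest (a point): Centre of the floor of the oblong nest (84 mm along the jig's x, 50 mm along its y, floor 10 mm above the bench, rim 14 mm above the floor), at x -55, y -60 mm of the jig.
- hinge (a point): Centre of the lever's hinge axis, parallel to the jig's y; at x +100, y 0, z 54 mm of the jig. On the steel arm (24 wide, 12 thick), 145 mm from the hinge, sits a crossbar 180 wide (jig's y) and 24 along the arm with rubber pads below. Lever down, the pads' undersides are 48 mm above the bench, 4 mm over seated blanks; a blank standing proud stops the lever.
- lever (a joint): Lever angle, rad: 0 = raised, the arm leaning 62 degrees above level from the hinge towards the operator's side (the jig's -x); grows as it is pressed; 1.08 = arm level; stop at 1.10. A spring resists with 7 to 12 N at the paddle. At about 1.08 the sprung brass catch snaps over the paddle's end and holds the lever at 1.05 to 1.09; before that it springs back up.
- paddle (a point): Centre of the upper face of the red paddle at the lever's end, 180 mm from the hinge axis along the arm, 7 mm above its centre line. Paddle: 46 mm along the arm, 64 across (jig's y), 14 thick. The brass catch, 22 wide, stands at x -120 to -99, y 0 of the jig, 83 mm high, its nose 4 mm over the lowered paddle's end: keep off it. Axes as the jig's when raised; they turn with the lever.
- bauble: Red round bauble blank, a flat disc 64 mm in diameter and 34 mm high with a brass band and brass spot on top; its foot and shoulder are chamfered, the straight side runs from 4 to 27 mm height. Origin: centre of its underside, z up. About 160 g.
- cracker: Yellow oblong blank with white stripes and a green spot on top, 80 mm (x) x 46 mm (y) x 34 mm high, its lowest 4 mm stepped in by 3 mm all round. Origin: centre of its underside, z up. Either way round is right. About 150 g.
- jar: Bystander: paint jar with green lid, 64 mm diameter, 60 mm high, origin at the centre of its underside.
- bowl: Bystander: open glass bowl, 90 mm rim diameter, 45 mm high, origin at the centre of its underside.
- thermos: Bystander: blue thermos mug with black lid, 68 mm diameter, 186 mm high, origin at the centre of its underside.
- brush_pot: Bystander: black pot, 68 mm diameter, 90 mm high, with brushes standing up to 173 mm, origin at the centre of its underside.
Things that resemble listed ones, but are neither listed nor needed, are in the scene too. Of the things that look like the bauble, the largest one is meant.

How it is judged:
By the outcome, as a careful person would: the job done as asked, in the order asked, and still so for the second after the job is handed in, with the robot touching nothing.
It also fails if it takes over 70 s, if anything falls off the work surface, if the arm or the gripper's body presses on something with over 40 N, if the wrist force passes 120 N, or if a joint passes its speed limit or range.

## Working session

There is one attempt and no reset: what is moved stays moved. The work goes in short steps, Python scripts to look and compute and a tool call to move; the robot and the scene stay as the last step left them, time stands still between calls to the robot, and variables do not carry over. Pictures are saved under pics/ and viewed, at most 10 in all, crops included, and the job is handed in when it is done.

Besides the shell and the picture viewer there is one more tool, called after "Emit:" as name(argument=value, ...), one argument or row to a line, values as JSON. send_rows: Moves the arm, as the interface text tells. Its arguments: {"type":"object","properties":{"series":{"type":"array"}},"required":["series"]}

```bash
mkdir -p pics; ls
cat > h.py <<'E'
import numpy as np,cv2
from cell import sensors,get_image,ctrl
def K(d):
    f=200/np.tan(np.radians(d['vfov']/2)); return f
def cloud(d):
    f=K(d); v,u=np.mgrid[0:400,0:640].astype(float)
    xd=(u-d['cx'])/f; yd=(v-d['cy'])/f; x,y=xd.copy(),yd.copy()
    for _ in range(20):
        s=1+d['k1']*(x*x+y*y); x=xd/s; y=yd/s
    z=d['depth'].astype(float); P=np.stack([x*z,y*z,z],-1)
    M=np.linalg.inv(np.array(d['world_to_cam'])); W=P@M[:3,:3].T+M[:3,3]; W[z==0]=np.nan
    return W
E
python3 - <<'E'
from h import *
for n in ("scene","top"):
    d=get_image(n); np.savez('pics/'+n+'.npz',**d); cv2.imwrite(f'pics/{n}0.png',d['img'][:,:,::-1])
    print(n,d['vfov'],d['k1'],np.linalg.inv(np.array(d['world_to_cam'])).round(2).tolist())
s=sensors.read_state(); print(s)
E
```

```text
pics
scene 46.288425350606644 -0.004741085259640001 [[-0.62, 0.65, -0.44, 1093.07], [0.78, 0.51, -0.35, 455.73], [-0.0, -0.56, -0.83, 1133.47], [0.0, 0.0, 0.0, 1.0]]
top 54.105682510697946 -0.006933082827971709 [[-0.01, -0.99, 0.1, 455.45], [-1.0, 0.01, 0.03, 24.18], [-0.03, -0.1, -0.99, 1129.3], [0.0, 0.0, 0.0, 1.0]]
{'clock': 0.1, 'qpos': array([-1.18981185,  0.62928059,  0.03843963,  1.51829135, -0.02702556,
        0.99629028, -0.01997637]), 'qd': array([ 2.06246587e-04, -1.82402718e-03,  7.80540321e-04, -1.66887518e-03,
        3.09912209e-05,  1.30831090e-03,  8.14406400e-04]), 'tau': array([ 4.02028207e-03, -5.64518917e+01,  1.23108309e+00, -1.93970597e+01,
        1.14066552e-02,  5.52044279e-03,  2.00217528e-05]), 'eef_pos': array([280.57307254, 585.72412297, 247.45598198]), 'tool_rot': array([-3.13984054e+00, -4.81244697e-06,  2.69482152e+00]), 'force': array([-0.07993936, -0.14624763, -0.02539594]), 'torque': array([-0.00947397, -0.01123582, -0.02873236]), 'gripper_force': 0.0, 'width': 85.34008377610336}
```

View pics/scene0.png

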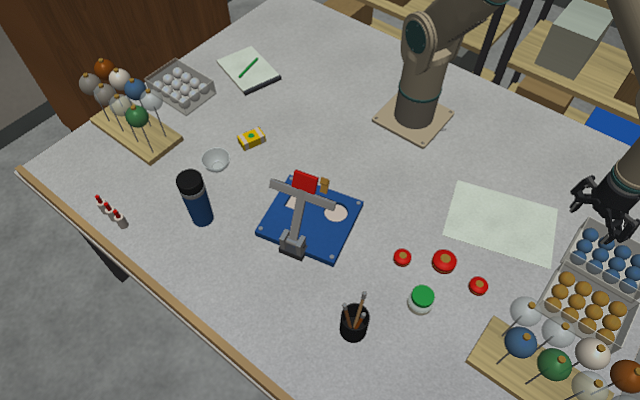

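View pics/top0.png

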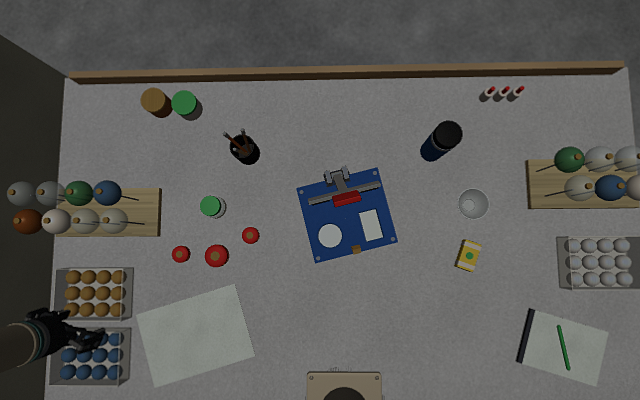

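The scene shows the jig around (310,220), the thermos at (195,198), the bowl at (215,160) and the cracker at (251,138).
In the top view, the things that could be taken for the bauble are the red discs at (180,254), (216,256) and (250,235). The one at (216,256) looks largest. The cracker is at (469,255); the white-and-red sticks at (505,92) are only decor.

```bash
cat > m.py <<'E'
from h import *
def comp(mask,lo=60):
    n,l,s,c=cv2.connectedComponentsWithStats(mask.astype(np.uint8)); return [(l==i,s[i],c[i]) for i in range(1,n) if s[i][4]>lo]
E
python3 - <<'E'
from m import *
np.set_printoptions(precision=1,suppress=True)
for n in ("top","scene"):
    d=dict(np.load(f'pics/{n}.npz')); W=cloud(d); hsv=cv2.cvtColor(d['img'],cv2.COLOR_RGB2HSV); H,S,V=[hsv[...,i].astype(int) for i in range(3)]; Z=W[...,2]
    print('==',n,'table z',np.nanmedian(Z[300:330,300:330] if n=="top" else Z[330:360,200:230]))
    sat=(S>150)&(V>60)
    for nm,m in (('red',sat&((H<6)|(H>174))),('yellow',sat&(H>20)&(H<35)),('green',sat&(H>45)&(H<85)),('blue',sat&(H>100)&(H<125))):
        for k,s,c in comp(m,40):
            P=W[k]; P=P[~np.isnan(P[:,0])]
            if len(P)<20: continue
            t=np.percentile(P[:,2],90); T=P[abs(P[:,2]-t)<4]
            (a,b),(w,h),an=cv2.minAreaRect(T[:,:2].astype(np.float32))
            print(nm,c,s[4],'ztop',round(t,1),'rect',np.array([a,b,w,h,an]),'mean',T.mean(0))
    # raised object footprints
    for k,s,c in comp((Z>28)&(Z<220),150):
        P=W[k]
        if abs(P[:,1].mean())<400: 
            t=np.percentile(P[:,2],95);T=P[P[:,2]>t-8]; print('obj',c,s[4],t,T.mean(0),T.min(0),T.max(0))
d=dict(np.load('pics/top.npz'));im=d['img'][:,:,::-1]
a=cv2.resize(im[215:285,160:270],None,fx=3.6,fy=3.6);b=cv2.resize(im[160:270,285:415],(396,335));c=cv2.resize(im[230:280,440:500],None,fx=5,fy=5)
o=np.zeros((590,796,3),np.uint8);o[:252,:396]=a;o[252:252+335,:396]=b;o[:250,400:700]=c;cv2.imwrite('pics/crop.png',o)
E
```

```text
== top table z -0.25113233379602207
red [346. 198.] 306 ztop 234.8 rect [553.3  -7.2  13.6  62.3  13.8] mean [553.5  -7.2 233.5]
red [249.8 234.9] 173 ztop 27.4 rect [480.5 261.4  39.9  39.5  89.6] mean [480.8 261.6  25.7]
red [215.8 255.4] 322 ztop 35.4 rect [424.  356.6  52.1  54.8  47.7] mean [424.  357.   33.8]
red [179.8 253.7] 174 ztop 27.0 rect [429.9 461.2  39.7  40.2  25.9] mean [428.3 461.2  25.4]
yellow [468.2 255.1] 222 ztop 35.9 rect [ 420.  -345.    43.2   43.1   69.1] mean [ 419.1 -344.6   34.2]
green [563.4 347. ] 119 ztop 23.2 rect [ 173.1 -592.2  115.1    6.7    9.1] mean [ 175.3 -591.7   21.4]
blue [345.3 216.5] 4250 ztop 26.2 rect [536.4 -11.5 218.1 238.   13.9] mean [529.9  -7.7  24.4]
obj [347.1  69.9] 5416 52.37670467039578 [954.3 -13.9  49.3] [ 940.9 -799.1   44.4] [968.6 799.   56.2]
obj [442.2 139.5] 1031 187.68877230360164 [ 720.5 -258.9  185.2] [ 687.9 -292.7  180. ] [ 754.8 -226.5  190.2]
obj [242.1 146.5] 553 169.15000799369827 [724.9 274.3 169.3] [689.2 249.7 161.9] [748.  302.4 174.9]
obj [341.5 186.7] 941 210.23049184975298 [569.8  -3.4 211.1] [558.3 
[... 1902 characters left out ...]
25562559266 [ 557.9 -364.4   44.8] [ 516.1 -406.8   40.5] [ 604.4 -313.6   51.8]
obj [158.5 288.6] 3364 53.90471739881201 [ 953.6 -189.8   50.4] [ 942.7 -802.2   45.9] [964.2 270.4  58.1]
obj [194.4 194.1] 1272 188.38593346841614 [ 721.7 -258.1  186.2] [ 687.2 -294.7  180.4] [ 754.6 -225.7  192. ]
obj [299.4 209. ] 1671 212.43353792152232 [567.1  -3.1 212.3] [548.  -37.2 204.5] [579.5  28.3 219.9]
obj [445.1 258.9] 364 37.43880911365231 [424.  357.3  33.7] [394.1 327.3  29.5] [453.  387.6  39.3]
obj [421.8 297.8] 556 63.06787307527685 [562.7 367.3  60. ] [532.8 339.6  55.1] [590.8 394.6  66.5]
obj [354.9 318.5] 814 168.9347957071464 [723.  274.3 169.7] [688.8 249.4 161.1] [747.9 302.5 174.7]
```

View pics/crop.png

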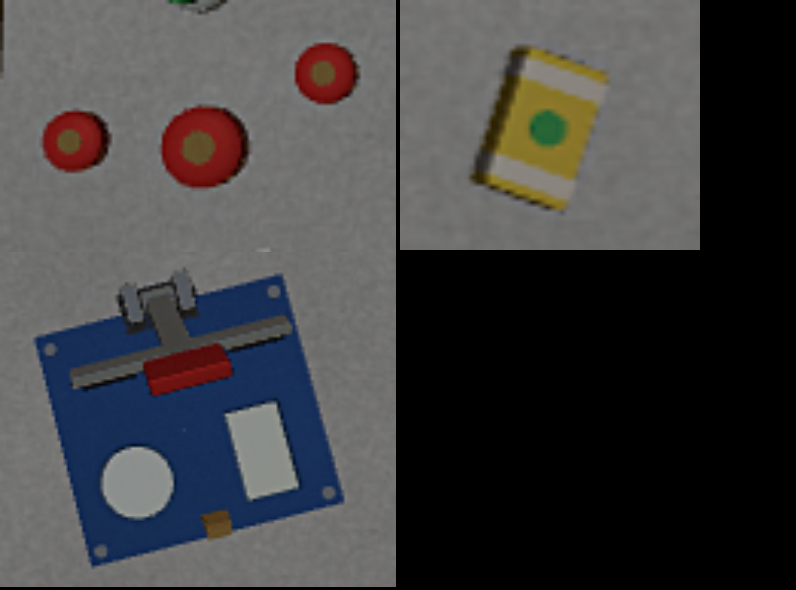

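The crop confirms the middle disc, top-view pixel (216,256), as the largest red bauble. It's upright, with its brass spot on top. The cracker is upright too, with its green spot up.

Run:
```python
from m import *
np.set_printoptions(precision=1,suppress=True)
for n in ("top","scene"):
    d=dict(np.load(f'pics/{n}.npz')); W=cloud(d); X,Y,Z=W[...,0],W[...,1],W[...,2]
    hsv=cv2.cvtColor(d['img'],cv2.COLOR_RGB2HSV); S=hsv[...,1]; 
    def near(x,y,r): return np.hypot(X-x,Y-y)<r
    for nm,m in (('crk',near(421,-345,60)&(Z>29)),('bau',near(424,357,45)&(Z>31)),('rnest',near(478,36,45)&(S<90)&(Z<20)),('lnest',near(507,-80,60)&(S<90)&(Z<20))):
        for k,s,c in comp(m,60):
            P=W[k]; r=cv2.minAreaRect(P[:,:2].astype(np.float32)); print(n,nm,s[4],np.array([*r[0],*r[1],r[2]]),'mean',P.mean(0))
    B=(S>150)&(abs(hsv[...,0].astype(int)-112)<14)&near(540,-10,180)&(abs(Z-25)<5)
    r=cv2.minAreaRect(W[B][:,:2].astype(np.float32)); print(n,'plate',np.array([*r[0],*r[1],r[2]]))
    m=near(536,-10,200)&(Z>55)&(Z<95); print('z55-95',[(s[4],W[k].mean(0)) for k,s,c in comp(m,8)])
```

```text
top crk 499 [ 419.8 -346.3   48.    79.6   69.1] mean [ 419.8 -346.1   33.6]
top bau 264 [423.3 358.8  51.   57.1  81. ] mean [424.  357.4  33.8]
top rnest 448 [477.7  36.5  65.6  65.4  89.3] mean [478.5  36.2  10. ]
top lnest 513 [506.9 -80.5  84.3  50.2  13.1] mean [507.1 -80.9  10. ]
top plate [536.6 -11.4 218.3 238.   13.9]
z55-95 [(np.int32(235), array([641.8,  14.6,  71. ])), (np.int32(68), array([439.1, -35.4,  72.2]))]
scene crk 294 [ 419.3 -347.    53.1   80.    67.7] mean [ 420.1 -345.2   35.1]
scene bau 282 [423.4 357.6  57.2  55.9   9.6] mean [423.8 357.4  34.3]
scene rnest 266 [473.8  35.4  56.6  64.2  64.6] mean [474.3  36.   10.7]
scene lnest 98 [526.  -93.8  45.7  28.1  30.6] mean [525.7 -91.5  11.9]
scene plate [536.5 -11.7 219.4 240.9  14. ]
z55-95 [(np.int32(63), array([442.1, -33.5,  73.7])), (np.int32(354), array([641.8,  16.1,  72. ]))]
```

Emit:
send_rows(
  series=[
    [85, [0.4, -0.635, -0.35], [0, 0, 0]],
    [85, [0.4, -0.635, -0.35], [0, 0, 0]],
    [85, [0.4, -0.635, -0.35], [0, 0, 0]],
    [85, [0.4, -0.635, -0.35], [0, 0, 0]],
    [85, [0.4, -0.635, -0.45], [0, 0, 0]],
    [85, [0.39, -0.63, -0.45], [0, 0, 0]],
    [85, [0, 0, 0], [0, 0, 0]],
    [85, [0, 0, 0], [0, 0, 0]],
  ],
)

```text
clock: 1.1
eef_pos: [424.0, 358.5, 110.2]
tool_rot: [3.141, -0.001, 2.695]
force: [-0.2, 0.5, -0.1]
width: 84.8
gripper_force: 0.0
```

Emit:
send_rows(
  series=[
    [85, [0, -0.02, -0.5], [0, 0, 0]],
    [85, [0, 0, -0.4], [0, 0, 0]],
    [85, [0, 0, -0.28], [0, 0, 0]],
    [85, [0, 0, -0.14], [0, 0, 0]],
    [85, [0, 0, 0], [0, 0, 0]],
    [55, [0, 0, 0], [0, 0, 0]],
    [55, [0, 0, 0], [0, 0, 0]],
    [55, [0, 0, 0], [0, 0, 0]],
  ],
)

```text
clock: 2.1
eef_pos: [424.6, 357.0, 32.7]
tool_rot: [3.14, 0.0, 2.695]
force: [-1.3, -1.7, 8.9]
width: 60.6
gripper_force: 62.7
```

Emit:
send_rows(
  series=[
    [55, [0, 0, 0], [0, 0, 0]],
    [55, [0, 0, 0], [0, 0, 0]],
    [55, [0, 0, 0], [0, 0, 0]],
  ],
)

```text
clock: 2.48
eef_pos: [424.6, 357.0, 32.8]
tool_rot: [3.14, 0.0, 2.694]
force: [-1.7, -1.4, 8.1]
width: 60.6
gripper_force: 62.7
```

The width is 60.6 mm, below the 64 mm straight side, and there is an upward force. The pads may be on the shoulder chamfer, so I'll look.

Run:
```python
from m import *
d=get_image("scene"); im=d['img'][:,:,::-1]; cv2.imwrite('pics/s1.png',cv2.resize(im[190:290,380:510],None,fx=6,fy=6,interpolation=cv2.INTER_CUBIC))
```

```text
(no output)
```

View pics/s1.png

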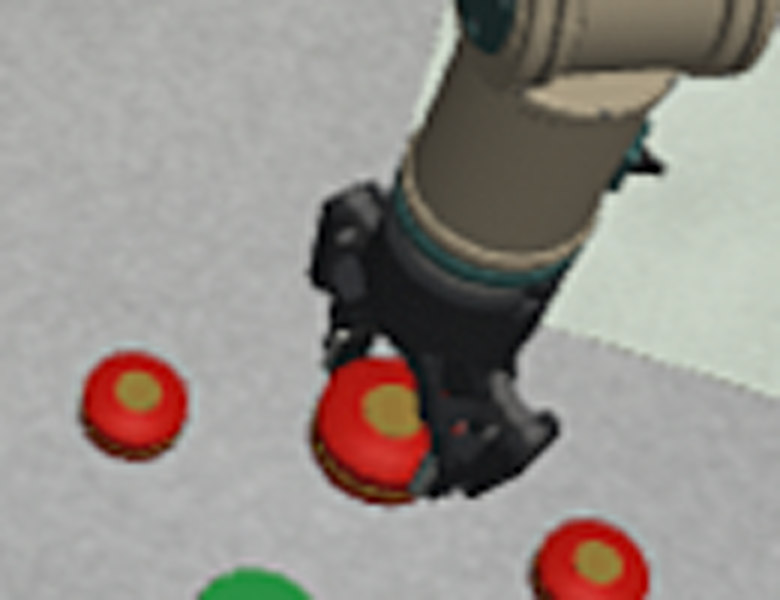

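The pads sit high on the shoulder: the near finger's tip reaches only about mid-height, at crop pixel (440,490). I'll reopen, go lower and regrip.

Emit:
send_rows(
  series=[
    [80, [0, 0, 0], [0, 0, 0]],
    [80, [0, 0, 0], [0, 0, 0]],
    [80, [0, 0, -0.05], [0, 0, 0]],
    [80, [0, 0, -0.05], [0, 0, 0]],
    [55, [0, 0, 0], [0, 0, 0]],
    [55, [0, 0, 0], [0, 0, 0]],
    [55, [0, 0, 0], [0, 0, 0]],
    [55, [0, 0, 0], [0, 0, 0]],
  ],
)

```text
clock: 3.52
eef_pos: [424.1, 356.7, 25.5]
tool_rot: [-3.141, -0.0, 2.695]
force: [-1.3, 0.1, 5.2]
width: 61.3
gripper_force: 65.3
```

Emit:
send_rows(
  series=[
    [55, [0, 0, 0.3], [0, 0, 0]],
    [55, [0, 0, 0.5], [0, 0, 0]],
    [55, [0, 0, 0.5], [0, 0, 0]],
    [55, [0, 0, 0.5], [0, 0, 0]],
    [55, [0, 0, 0], [0, 0, 0]],
    [55, [0, 0, 0], [0, 0, 0]],
  ],
)

```text
clock: 4.28
eef_pos: [423.8, 356.4, 132.8]
tool_rot: [-3.141, -0.0, 2.695]
force: [-0.5, -0.7, -2.0]
width: 61.1
gripper_force: 66.3
```

Run:
```python
from m import *
np.set_printoptions(precision=1,suppress=True)
s=sensors.read_state(); print(s['eef_pos'],s['width'],s['force'])
t=s['eef_pos']
yaw=s['tool_rot'][2]; yt=np.array([np.sin(yaw),-np.cos(yaw)])
d=get_image("scene"); W=cloud(d); im=d['img']; hsv=cv2.cvtColor(im,cv2.COLOR_RGB2HSV)
R=W[...,:2]-t[:2]; rad=np.hypot(R[...,0],R[...,1]); a=R@yt; b=R@np.array([-yt[1],yt[0]])
Z=W[...,2]-t[2]
red=(hsv[...,1]>150)&((hsv[...,0]<8)|(hsv[...,0]>172))&(rad<60)
print('red z rel TCP',np.percentile(Z[red],[1,5,50,95,99]), 'centroid',R[red].mean(0))
dark=(hsv[...,2]<80)&(rad<70)&(Z<20)&(Z>-60)&~red
for side in (1,-1):
    k=dark&(a*side>30); print(side,k.sum(),np.sort(Z[k])[:25], a[k].min() if k.any() else 0)
cv2.imwrite('pics/s2.png',cv2.resize(im[150:270,370:510,::-1],None,fx=5,fy=5,interpolation=cv2.INTER_CUBIC))
```

```text
[423.8 356.4 132.8] 61.086141411812946 [-0.5 -0.7 -2. ]
red z rel TCP [-21.  -14.9   6.3  11.5  36.6] centroid [12.2 -4.5]
1 40 [-7.5 -6.7 -4.1 -3.3 -3.1 -2.4 -2.  -0.3  0.1  0.6  0.8  1.9  2.8  2.9
  3.5  4.   5.2  5.6  5.9  6.1  6.9  7.   7.5  8.6  8.9] 30.65760959336767
-1 34 [-6.6 -3.  -3.   0.1  0.3  0.4  1.2  5.2  5.5  6.   6.5  6.5  8.3  8.4
  8.6  9.4 10.2 10.6 11.3 11.8 12.4 12.9 12.9 12.9 13.4] -44.6276896813066
```

View pics/s2.png

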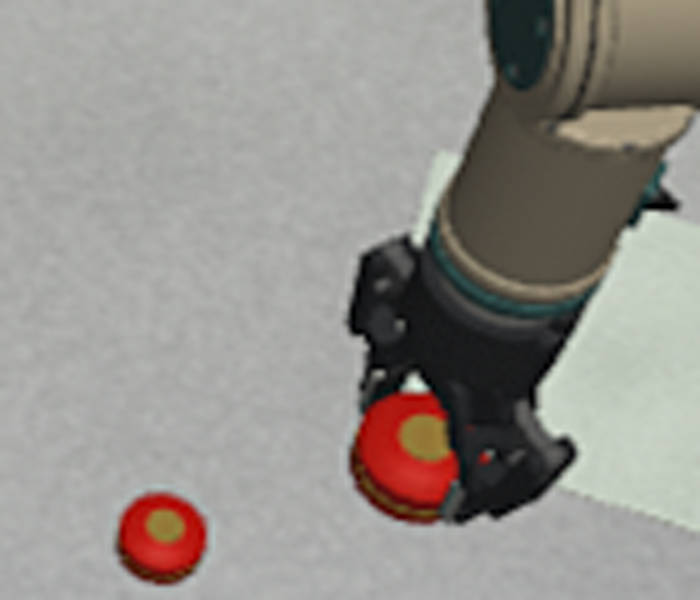

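The bauble hangs level in the grip, centred at crop pixel (410,450). The cloud puts the fingertips about 7 mm below the TCP, so about 18 mm above the bauble's foot. That clears the plate.

Emit:
send_rows(
  series=[
    [55, [0.1, -0.4, 0], [0, 0, 1]],
    [55, [0.1, -0.8, 0], [0, 0, 1]],
    [55, [0.1, -0.8, 0], [0, 0, 1]],
    [55, [0.1, -0.8, 0], [0, 0, 1]],
    [55, [0.1, -0.8, 0], [0, 0, 1]],
    [55, [0.2, -0.8, 0], [0, 0, 1]],
    [55, [0.1, -0.6, 0], [0, 0, 1]],
    [55, [0.1, -0.34, 0], [0, 0, 0.9]],
  ],
)

```text
clock: 5.32
eef_pos: [477.4, 33.6, 131.9]
tool_rot: [-3.141, -0.003, -2.899]
force: [0.4, 1.7, -2.6]
width: 61.6
gripper_force: 66.3
```

Emit:
send_rows(
  series=[
    [55, [0, 0, 0], [0, 0, 0]],
    [55, [0, 0, 0], [0, 0, 0]],
  ],
)

```text
clock: 5.58
eef_pos: [477.6, 37.3, 132.5]
tool_rot: [3.14, -0.001, -2.899]
force: [-0.3, -0.4, -2.3]
width: 61.4
gripper_force: 66.3
```

Emit:
send_rows(
  series=[
    [55, [0.012, -0.022, -0.3], [0, 0, 0]],
    [55, [0, 0, -0.4], [0, 0, 0]],
    [55, [0, 0, -0.4], [0, 0, 0]],
    [55, [0, 0, -0.2], [0, 0, 0]],
    [55, [0, 0, -0.1], [0, 0, 0]],
    [55, [0, 0, -0.06], [0, 0, 0]],
    [55, [0, 0, -0.06], [0, 0, 0]],
    [55, [0, 0, 0], [0, 0, 0]],
  ],
)

```text
clock: 6.58
eef_pos: [479.1, 35.0, 42.1]
tool_rot: [-3.142, 0.0, -2.899]
force: [0.1, 1.1, -2.5]
width: 61.5
gripper_force: 66.2
```

Emit:
send_rows(
  series=[
    [55, [-0.01, 0.012, -0.03], [0, 0, 0]],
    [55, [0, 0, -0.03], [0, 0, 0]],
    [55, [0, 0, -0.02], [0, 0, 0]],
    [55, [0, 0, -0.015], [0, 0, 0]],
    [55, [0, 0, 0], [0, 0, 0]],
  ],
)

```text
clock: 7.2
eef_pos: [478.3, 35.7, 36.1]
tool_rot: [3.142, -0.0, -2.899]
force: [0.2, -0.1, -2.7]
width: 61.3
gripper_force: 66.2
```

Emit:
send_rows(
  series=[
    [55, [0, 0, -0.015], [0, 0, 0]],
    [55, [0, 0, -0.015], [0, 0, 0]],
    [55, [0, 0, 0], [0, 0, 0]],
  ],
)

```text
clock: 7.58
eef_pos: [478.4, 35.7, 35.7]
tool_rot: [-3.141, 0.001, -2.899]
force: [-2.3, -0.4, 13.9]
width: 61.2
gripper_force: 74.9
```

The force rose at exactly the expected floor height, so the bauble is seated. I'll release it and rise.

Emit:
send_rows(
  series=[
    [66, [0, 0, 0], [0, 0, 0]],
    [78, [0, 0, 0], [0, 0, 0]],
    [80, [0, 0, 0], [0, 0, 0]],
    [80, [0, 0, 0.2], [0, 0, 0]],
    [80, [0, 0, 0.4], [0, 0, 0]],
    [80, [0, 0, 0.5], [0, 0, 0]],
    [80, [0, 0, 0.5], [0, 0, 0]],
    [80, [0, 0, 0], [0, 0, 0]],
  ],
)

```text
clock: 8.57
eef_pos: [479.9, 35.8, 132.8]
tool_rot: [-3.141, 0.005, -2.899]
force: [0.3, 1.0, 0.7]
width: 80.0
gripper_force: 0.0
```

Emit:
send_rows(
  series=[
    [85, [-0.14, -0.5, 0], [0, 0, -0.8]],
    [85, [-0.14, -0.8, 0], [0, 0, -1]],
    [85, [-0.14, -0.9, 0], [0, 0, -1]],
    [85, [-0.14, -0.9, 0], [0, 0, -1]],
    [85, [-0.14, -0.9, 0], [0, 0, -1]],
    [85, [-0.14, -0.9, 0], [0, 0, -1]],
    [85, [-0.1, -0.8, 0], [0, 0, -1]],
    [85, [-0.06, -0.66, 0], [0, 0, -0.16]],
  ],
)

```text
clock: 9.57
eef_pos: [417.1, -347.8, 129.8]
tool_rot: [-3.141, -0.001, 2.774]
force: [1.0, -0.0, -0.4]
width: 85.1
gripper_force: 0.0
```

Emit:
send_rows(
  series=[
    [85, [0, 0, -0.3], [0, 0, 0]],
    [85, [0, 0, -0.3], [0, 0, 0]],
    [85, [0, 0, 0], [0, 0, 0]],
  ],
)

```text
clock: 9.95
eef_pos: [417.0, -345.0, 92.8]
tool_rot: [3.141, -0.004, 2.777]
force: [0.1, -0.5, -0.6]
width: 84.8
gripper_force: 0.0
```

Run:
```python
from m import *
np.set_printoptions(precision=1,suppress=True)
d=get_image("top"); W=cloud(d); X,Y,Z=W[...,0],W[...,1],W[...,2]
m=(np.hypot(X-478,Y-36)<40)&(Z>38)&(Z<60); P=W[m]; print(P.mean(0),np.percentile(P[:,2],[5,50,95]),m.sum())
A=np.c_[P[:,:2]-P[:,:2].mean(0),np.ones(len(P))]; print(np.linalg.lstsq(A,P[:,2],rcond=None)[0])
```

```text
[477.5  36.5  42.7] [38.8 42.9 46.3] 358
[ 0.  -0.  42.7]
```

Emit:
send_rows(
  series=[
    [85, [0.048, -0.017, -0.4], [0, 0, 0]],
    [85, [0, 0, -0.4], [0, 0, 0]],
    [85, [0, 0, -0.2], [0, 0, 0]],
    [85, [0, 0, -0.097], [0, 0, 0]],
    [85, [0, 0, 0], [0, 0, 0]],
    [36, [0, 0, 0], [0, 0, 0]],
    [36, [0, 0, 0], [0, 0, 0]],
    [36, [0, 0, 0], [0, 0, 0]],
  ],
)

```text
clock: 11.0
eef_pos: [421.6, -347.3, 29.4]
tool_rot: [-3.141, 0.001, 2.777]
force: [-0.8, -0.1, 4.4]
width: 44.8
gripper_force: 62.6
```

Emit:
send_rows(
  series=[
    [36, [0, 0, 0], [0, 0, 0]],
    [36, [0, 0, 0], [0, 0, 0]],
    [36, [0, 0, 0], [0, 0, 0]],
  ],
)

```text
clock: 11.38
eef_pos: [421.6, -347.2, 29.4]
tool_rot: [-3.141, 0.001, 2.777]
force: [-1.1, -0.7, 4.4]
width: 44.8
gripper_force: 62.6
```

Emit:
send_rows(
  series=[
    [36, [0, 0, 0.3], [0, 0, 0]],
    [36, [0, 0, 0.5], [0, 0, 0]],
    [36, [0, 0, 0.5], [0, 0, 0]],
    [36, [0, 0, 0.4], [0, 0, 0]],
    [36, [0, 0, 0], [0, 0, 0]],
  ],
)

```text
clock: 12.0
eef_pos: [422.3, -347.8, 133.0]
tool_rot: [-3.14, 0.004, 2.777]
force: [0.5, -0.4, -1.8]
width: 45.1
gripper_force: 61.8
```

Emit:
send_rows(
  series=[
    [36, [0.1, 0.4, 0], [0, 0, 1]],
    [36, [0.2, 0.6, 0], [0, 0, 1]],
    [36, [0.2, 0.6, 0], [0, 0, 1]],
    [36, [0.2, 0.65, 0], [0, 0, 1]],
    [36, [0.2, 0.65, 0], [0, 0, 1]],
    [36, [0.2, 0.6, 0], [0, 0, 1]],
    [36, [0.2, 0.55, 0], [0, 0, 0.96]],
    [36, [0.15, 0.4, 0], [0, 0, 0]],
  ],
)

```text
clock: 13.0
eef_pos: [507.5, -76.2, 129.5]
tool_rot: [3.139, -0.002, -2.893]
force: [-0.3, -0.2, -1.3]
width: 44.9
gripper_force: 61.7
```

Emit:
send_rows(
  series=[
    [36, [0, 0, 0], [0, 0, 0]],
    [36, [0, 0, 0], [0, 0, 0]],
  ],
)

```text
clock: 13.25
eef_pos: [507.0, -79.9, 129.8]
tool_rot: [3.141, -0.003, -2.898]
force: [-0.1, -0.7, -2.6]
width: 45.0
gripper_force: 61.7
```

Run:
```python
from m import *
np.set_printoptions(precision=1,suppress=True)
s=sensors.read_state(); t=s['eef_pos']; print(t,s['tool_rot'])
for n in ("scene","top"):
    d=get_image(n); W=cloud(d); hsv=cv2.cvtColor(d['img'],cv2.COLOR_RGB2HSV); H,S,V=[hsv[...,i].astype(int) for i in range(3)]
    R=W-t; ang=np.radians(13.9); lx=R[...,0]*np.cos(ang)+R[...,1]*np.sin(ang); ly=-R[...,0]*np.sin(ang)+R[...,1]*np.cos(ang)
    y=((S>120)&(H>18)&(H<36)|(S<60)&(V>110))&(abs(lx)<60)&(abs(ly)<35)&(abs(R[...,2])<25)
    P=np.stack([lx,ly,R[...,2]],-1)[y]; print(n,y.sum(),P.min(0),P.max(0),np.percentile(P,[3,97],axis=0))
    cv2.imwrite(f'pics/c_{n}.png',cv2.resize(d['img'][130:290,250:420,::-1],None,fx=3.6,fy=3.6,interpolation=cv2.INTER_CUBIC))
a=cv2.imread('pics/c_scene.png');cv2.imwrite('pics/c.png',cv2.resize(a,(600,565)))
```

```text
[507.  -79.9 129.8] [ 3.1 -0.  -2.9]
scene 124 [-27.6 -26.2   1.3] [38.4  5.4 24.5] [[-24.7 -22.8   2. ]
 [ 37.   -2.3  18.5]]
top 41 [-39.7  12.3 -18.6] [38.  23.5  7.7] [[-39.5  13.1  -7.6]
 [ 37.4  23.4   7.2]]
```

View pics/c.png

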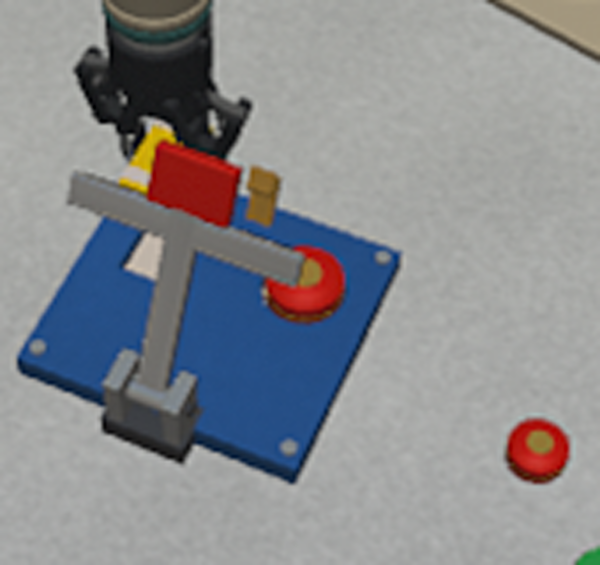

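The bauble sits level in the round nest, at crop pixel (305,280). The cracker hangs in line with the oblong nest at (150,160).

Emit:
send_rows(
  series=[
    [36, [0.023, -0.007, -0.3], [0, 0, 0]],
    [36, [0, 0, -0.4], [0, 0, 0]],
    [36, [0, 0, -0.4], [0, 0, 0]],
    [36, [0, 0, -0.15], [0, 0, 0]],
    [36, [0, 0, -0.06], [0, 0, 0]],
    [36, [0, 0, -0.05], [0, 0, 0]],
    [36, [0, 0, -0.04], [0, 0, 0]],
    [36, [0, 0, 0], [0, 0, 0]],
  ],
)

```text
clock: 14.35
eef_pos: [509.8, -80.4, 46.9]
tool_rot: [-3.141, 0.0, -2.899]
force: [-0.1, -0.5, -2.3]
width: 44.8
gripper_force: 61.8
```

Emit:
send_rows(
  series=[
    [36, [-0.015, 0, -0.03], [0, 0, 0]],
    [36, [0, 0, -0.03], [0, 0, 0]],
    [36, [0, 0, -0.03], [0, 0, 0]],
    [36, [0, 0, -0.02], [0, 0, 0]],
    [36, [0, 0, 0], [0, 0, 0]],
  ],
)

```text
clock: 14.98
eef_pos: [508.6, -80.3, 39.8]
tool_rot: [3.141, -0.0, -2.899]
force: [-0.0, 0.0, -1.6]
width: 45.0
gripper_force: 61.8
```

Emit:
send_rows(
  series=[
    [36, [0, 0, -0.012], [0, 0, 0]],
    [36, [0, 0, -0.012], [0, 0, 0]],
    [36, [0, 0, 0], [0, 0, 0]],
  ],
)

```text
clock: 15.35
eef_pos: [508.8, -80.3, 39.4]
tool_rot: [-3.141, 0.0, -2.899]
force: [-1.8, 0.1, 7.5]
width: 44.7
gripper_force: 63.0
```

Emit:
send_rows(
  series=[
    [52, [0, 0, 0], [0, 0, 0]],
    [66, [0, 0, 0], [0, 0, 0]],
    [66, [0, 0, 0], [0, 0, 0]],
    [66, [0, 0, 0.2], [0, 0, 0]],
    [66, [0, 0, 0.4], [0, 0, 0]],
    [66, [0, 0, 0.6], [0, 0, 0]],
    [40, [0, 0, 0.8], [0, 0, 0]],
    [0, [0, 0, 0.8], [0, 0, 0]],
  ],
)

```text
clock: 16.35
eef_pos: [508.4, -80.3, 208.7]
tool_rot: [3.142, 0.0, -2.899]
force: [1.2, -0.3, 0.9]
width: 30.1
gripper_force: 0.0
```

Emit:
send_rows(
  series=[
    [0, [0, 0, 0.8], [0, 0, 0]],
    [0, [0, 0, 0.7], [0, 0, 0]],
    [0, [0, 0, 0], [0, 0, 0]],
  ],
)

```text
clock: 16.73
eef_pos: [510.5, -80.3, 300.6]
tool_rot: [-3.138, 0.007, -2.899]
force: [-0.6, -0.1, -0.9]
width: 0.3
gripper_force: 0.0
```

Run:
```python
from m import *
np.set_printoptions(precision=2,suppress=True)
s=sensors.read_state(); print(s['eef_pos'],s['tool_rot'],s['width'],s['qpos'])
d=get_image("top"); W=cloud(d); X,Y,Z=W[...,0],W[...,1],W[...,2]
for x,y in((478,36),(507,-80.5)):
    m=(np.hypot(X-x,Y-y)<45)&(Z>36)&(Z<60)
    if m.sum()>20:
        P=W[m]; print(P.mean(0),np.percentile(P[:,2],[5,50,95]),m.sum(),np.linalg.lstsq(np.c_[P[:,:2]-P[:,:2].mean(0),np.ones(len(P))],P[:,2],rcond=None)[0])
j=np.array([546.1,-9.1]);c,sn=np.cos(np.radians(13.9)),np.sin(np.radians(13.9))
for th in (62,62,52,42,32,22,12,6,3,0,-1):
    a=np.radians(th); p=100-176*np.cos(a)+7*np.sin(a); z=54+176*np.sin(a)+7*np.cos(a)
    # tip (flat, half 11 along x): centre so that lower face just touches near point: shift
    print(th,round(p,1),round(z,1),'world',j+p*np.array([c,sn]))
```

```text
[510.52 -80.28 300.56] [-3.14  0.01 -2.9 ] 0.2538230604956984 [ 0.41  0.4  -0.43  1.81  0.2   0.96  1.71]
[477.69  36.25  42.33] [37.81 42.78 45.99] 388 [ 0.    0.01 42.33]
[492.12 -79.18  43.54] [40.28 43.58 46.76] 221 [-0.    0.02 43.54]
62 23.6 212.7 world [568.96  -3.44]
62 23.6 212.7 world [568.96  -3.44]
52 -2.8 197.0 world [543.34  -9.78]
42 -26.1 177.0 world [520.76 -15.37]
32 -45.5 153.2 world [501.89 -20.04]
22 -60.6 126.4 world [487.31 -23.65]
12 -70.7 97.4 world [477.47 -26.08]
6 -74.3 79.4 world [473.97 -26.95]
3 -75.4 70.2 world [472.92 -27.21]
0 -76.0 61.0 world [472.33 -27.36]
-1 -76.1 57.9 world [472.23 -27.38]
```

Both blanks are seated and level, with tops near 43–44 mm. Next I go over the lever and in behind the paddle.

Emit:
send_rows(
  series=[
    [0, [0.4, 0.4, 0], [0, 0, 0]],
    [0, [0.5, 0.5, 0], [0, 0, 0]],
    [0, [0.42, 0.47, 0], [0, 0, 0]],
    [0, [0, 0, 0], [0, 0, 0]],
    [0, [0, 0, -0.3], [0, 0, 0]],
    [0, [0, 0, -0.4], [0, 0, 0]],
    [0, [0, 0, -0.26], [0, 0, 0]],
    [0, [0, 0, 0], [0, 0, 0]],
  ],
)

```text
clock: 17.77
eef_pos: [586.5, 1.0, 237.4]
tool_rot: [3.141, -0.004, -2.9]
force: [-0.1, -0.4, 0.4]
width: -0.2
gripper_force: 0.0
```

Emit:
send_rows(
  series=[
    [0, [0, 0, 0], [0, 0, 0]],
  ],
)

```text
clock: 17.9
eef_pos: [588.2, 1.7, 239.5]
tool_rot: [-3.141, 0.001, -2.899]
force: [0.5, 0.1, 0.1]
width: 0.0
gripper_force: 0.0
```

Run:
```python
from m import *
d=get_image("scene"); cv2.imwrite('pics/p.png',cv2.resize(d['img'][100:290,230:410,::-1],(560,590),interpolation=cv2.INTER_CUBIC))
```

```text
(no output)
```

View pics/p.png

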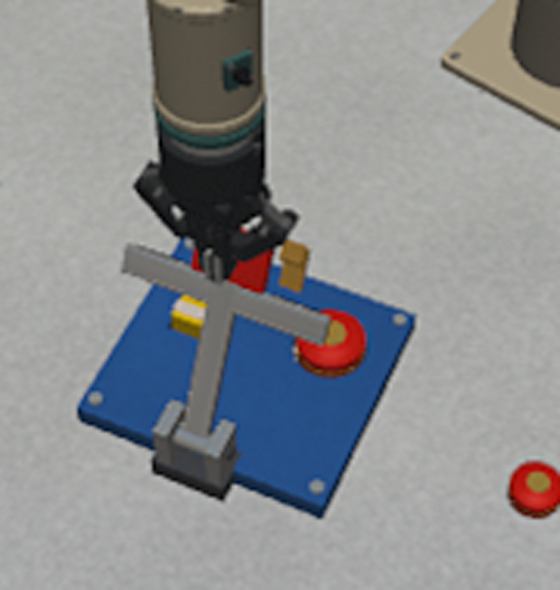

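Fingertips are behind the red paddle at about (215,265), and both blanks are in their nests. I'll press along the arc.

Emit:
send_rows(
  series=[
    [0, [-0.228, -0.056, 0], [0, 0, 0]],
    [0, [-0.227, -0.056, -0.14], [0, 0, 0]],
    [0, [-0.227, -0.056, -0.14], [0, 0, 0]],
    [0, [-0.2, -0.05, -0.178], [0, 0, 0]],
    [0, [-0.2, -0.05, -0.178], [0, 0, 0]],
    [0, [-0.167, -0.041, -0.21], [0, 0, 0]],
    [0, [-0.167, -0.041, -0.21], [0, 0, 0]],
    [0, [0, 0, 0], [0, 0, 0]],
  ],
)

```text
clock: 18.95
eef_pos: [505.3, -18.7, 177.2]
tool_rot: [-3.141, 0.006, -2.899]
force: [2.0, 1.0, 8.6]
width: -0.1
gripper_force: 3.8
```

Emit:
send_rows(
  series=[
    [0, [-0.145, -0.036, -0.247], [0, 0, 0]],
    [0, [-0.145, -0.036, -0.247], [0, 0, 0]],
    [0, [-0.086, -0.021, -0.257], [0, 0, 0]],
    [0, [-0.086, -0.021, -0.257], [0, 0, 0]],
    [0, [-0.032, -0.008, -0.16], [0, 0, 0]],
    [0, [-0.032, -0.008, -0.16], [0, 0, 0]],
    [0, [-0.016, -0.004, -0.16], [0, 0, 0]],
    [0, [0, 0, 0], [0, 0, 0]],
  ],
)

```text
clock: 19.95
eef_pos: [474.3, -26.6, 87.7]
tool_rot: [-3.14, 0.007, -2.899]
force: [4.3, 0.1, 6.6]
width: -0.2
gripper_force: 3.2
```

Emit:
send_rows(
  series=[
    [0, [0, 0, -0.08], [0, 0, 0]],
    [0, [0, 0, -0.06], [0, 0, 0]],
    [0, [0, 0, -0.04], [0, 0, 0]],
    [0, [0, 0, -0.03], [0, 0, 0]],
    [0, [0, 0, 0], [0, 0, 0]],
  ],
)

```text
clock: 20.58
eef_pos: [473.7, -26.7, 75.5]
tool_rot: [-3.14, 0.006, -2.899]
force: [0.8, 0.6, 10.4]
width: 0.4
gripper_force: 5.0
```

Emit:
send_rows(
  series=[
    [0, [0, 0, -0.02], [0, 0, 0]],
    [0, [0, 0, -0.02], [0, 0, 0]],
    [0, [0, 0, 0], [0, 0, 0]],
  ],
)

```text
clock: 20.95
eef_pos: [473.7, -26.7, 74.4]
tool_rot: [-3.139, 0.007, -2.899]
force: [-1.7, -0.2, 25.6]
width: -0.0
gripper_force: 12.7
```

The force is up at the stop. I'll rise and check that the catch holds.

Emit:
send_rows(
  series=[
    [0, [0, 0, 0.06], [0, 0, 0]],
    [0, [0, 0, 0.1], [0, 0, 0]],
    [0, [0, 0, 0.3], [0, 0, 0]],
    [0, [0, 0, 0.6], [0, 0, 0]],
    [0, [0, 0, 0.8], [0, 0, 0]],
    [0, [-0.4, 0.5, 0.8], [0, 0, 0]],
    [0, [-0.6, 0.9, 0.4], [0, 0, 0]],
    [0, [-0.6, 0.9, 0], [0, 0, 0]],
  ],
)

```text
clock: 21.95
eef_pos: [379.8, 105.1, 254.8]
tool_rot: [-3.141, 0.005, -2.901]
force: [0.4, 1.3, -0.2]
width: 0.0
gripper_force: 0.0
```

Emit:
send_rows(
  series=[
    [0, [0, 0.8, 0], [0, 0, 0]],
    [0, [0, 0.8, 0], [0, 0, 0]],
    [0, [0, 0.8, 0], [0, 0, 0]],
    [0, [0, 0, 0], [0, 0, 0]],
  ],
)

```text
clock: 22.45
eef_pos: [378.7, 251.9, 253.3]
tool_rot: [3.139, 0.001, -2.893]
force: [-0.5, -0.5, -0.7]
width: -0.1
gripper_force: 0.0
```

Run:
```python
from m import *
np.set_printoptions(precision=1,suppress=True)
s=sensors.read_state(); print(s['eef_pos'],s['force'],s['clock'])
d=get_image("top"); W=cloud(d); hsv=cv2.cvtColor(d['img'],cv2.COLOR_RGB2HSV)
j=np.array([546.1,-9.1]);c,sn=np.cos(np.radians(13.9)),np.sin(np.radians(13.9))
R=W[...,:2]-j; jx=R@[c,sn]; jy=R@[-sn,c]; Z=W[...,2]
for nm,a,b in(('paddle',(-98,-60),(-28,28)),('bar+',(-52,-38),(40,85)),('bar-',(-52,-38),(-85,-40)),('bauble',(-95,-65),(35,85)),('cracker',(-95,-65),(-80,-40)),('arm',(0,70),(-6,6))):
    m=(jx>a[0])&(jx<a[1])&(jy>b[0])&(jy<b[1]); print(nm,m.sum(),np.nanpercentile(Z[m],[10,50,90]))
d=get_image("scene"); cv2.imwrite('pics/f.png',cv2.resize(d['img'][100:330,200:500,::-1],(780,598),interpolation=cv2.INTER_CUBIC))
```

```text
[378.7 251.9 253.3] [-0.5 -0.5 -0.7] 22.45
paddle 288 [59.5 61.9 64.6]
bar+ 86 [59.5 61.9 64.3]
bar- 87 [59.9 61.8 64.2]
bauble 192 [20.8 38.6 45.5]
cracker 155 [40.7 43.5 46.1]
arm 111 [58.3 60.7 63.8]
```

View pics/f.png

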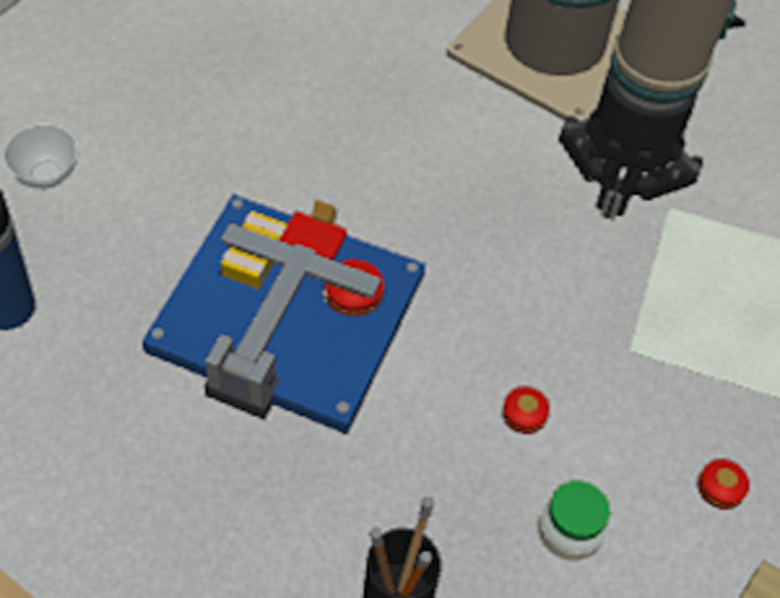

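The lever is held level by the catch: the paddle at (315,235) reads about 61 mm high. Both blanks are in place under the bar and the bystanders are standing.

```bash
python3 -c "
from cell import ctrl
print(ctrl.finish_job())"
```

```text
the job is handed in; nothing more can be done
None
```

The job is handed in at about 22 s of the 70 s: both blanks are seated right way up in their nests, the lever is held down by the brass catch, and none of the jar, bowl, thermos or brush pot was touched.

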